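# Check the steriliser's UV lamp with the meter

### The arm

A 6-joint arm with a two-finger parallel gripper is mounted at the origin on a cart in front of the work surface, level with it; the furniture and walls round the work are solid. World frame = base frame: x ahead of the robot, y to its left, z up, the work surface at z = 0. Lengths are in m, angles in rad, forces in N, time in s.
With the tool pointing down it reaches from about 0.35 to 0.8 m from the base axis. Payload 7.3 kg.
Tool frame: the origin (TCP) lies at the very end of the fingers, on their centre line; the grasp point (between the pads) lies 19 mm behind it; z points along the fingers, y is the line along which they close (so a half turn about z gives the same grasp; the last joint's range is limited). The gripper opens to 85 mm and grips with 20 to 120 N. Pads are 22 mm wide; open, the fingers measure 114 mm over their backs; the gripper's body (76 mm by 85 mm) begins 54 mm behind the grasp point. The pads swing forward as they close: fully open they stand 13 mm farther back than shut.
Start: joints at [-0.146, 0.342, 1.524, -0, 1.275, -0.146], TCP at [0.525, 0, 0.231] pointing down, gripper open.
Joint ranges: [-2.53, 2.53], [-0.77, 2.02], [0.04, 2.7], [-1, 4.14], [0.28, 2.66], [-3.11, 3.11]. Speed limits (rad/s): [2.57, 2.57, 3.14, 3.14, 3.14, 3.14].

### API

Orientations are given as a 3x3 rotation matrix whose columns are the frame's x, y, z axes.
In Python, from bench import sense, get_image, calibration, hand_in, spot_in, pinpoint gives the robot as it stands. The module is installed in compiled form; this text tells all that it offers.
- The arm moves only by the tool step_arm, never from a script. Its argument "steps" is a list of rows, each a list of 5 numbers: the shift along the tool's x, y, z in units of 25 mm (1.0 is 25 mm), then the turn about the tool's z in units of 6 degrees (1.0 is 6 degrees), then the closure, from -1 (fully open) to 1 (shut). A call has 1 to 10 rows; each row shifts and turns the commanded pose from where the row before left it, along the tool's axes as they then stand; what a row does not reach is not made up. A row lasts 1/12 s, in which the tool goes at most 41.7 mm and 7.16 degrees, less where a joint would pass 70% of its speed; a pose out of reach is approached as far as the arm can. A call is refused whole if a number of a shift passes 1 or a number of a turn 1, either way. A call with a gripper value outside its range is refused whole. The fingers move at their own pace and stop on an object; the grip force is fixed at half the most. Time passes only in rows, so rows that do not move let the fingers close. It gives the time, the measured TCP pose, the force, the opening and the grip force at its end, in the units of the state.
- sense(): the state, without advancing time (a new reading comes with each control period).
- get_image(name): name is "scene" or "side" or "wrist"; returns (picture, depth): 384x512x3 uint8, red, green, blue; 384x512 float32, m along the optical axis (not along the pixel's ray), 0 where there is no reading.
- calibration(name): a dict with "mtx" (3x3 intrinsics, pixels), "R" (3x3) and "t" (3): a world point X has camera coordinates R X + t; the wrist camera has in their place "T_tool_cam" (4x4, takes a point from camera to tool coordinates, whose origin is the TCP and whose axes are the flange's). Camera axes: x right, y down, z forward; pixel columns grow to the right and rows downward; lengths in m; the calibration is good to about 2 mm. A picture is of the moment at which its call begins: read the wrist's pose just before it. calibration takes no time and is no camera call.
- hand_in(): hands the job in; it is judged then, once.
Trained networks look in the newest picture that a camera, given by its name, has taken for a name from the list of things; names that differ only in an ending like _2 or _b are one class to them, and where a whole thing is asked for, a point or a joint stands for the part that bears it (a point fixed in the world has none). Each returns a list of dicts, best first, with "score" (0 to 1); they miss things now and then, are a little off and sometimes report something else, mostly with a low value. They report only what shows in the picture. A call takes as long as a camera call. They do not tell look-alikes from the thing itself.
- spot_in(camera, target): "point" ([x, y, z] in m, in world coordinates, good to about 4 mm: the middle of the surface that is visible of it).
- pinpoint(camera, target): "point" ([x, y, z] in m, in world coordinates, good to about 4 mm: a listed point, or the origin of a listed thing).
The state is a dict: "clock": time; "qpos": joint angles; "qvel": joint speeds; "effort": joint torques, N m; "ee_pos": TCP position; "tool_rot": TCP orientation; "force": force on the tool from outside, world axes, zero at the start; "ft_torque": the same for the moment, N m; "grip_width": finger opening in m; "gripper_force": force on a finger pad.
Only numpy, scipy, OpenCV 4.12 (cv2) and the standard library are available. Lean on these libraries where they do the work, as an engineer would, in place of code of your own. Each camera call takes 0.05 s, during which the arm holds its last target. There are 200 camera calls.

### The job

Check the lamp of the tool steriliser: lift the UV meter out of its stand, keeping it upright, put its flat sensor blade all the way down into the slot in the steriliser's top so that the meter's body sits flat on the slot's frame, and let go of it. Only then (the open slot would let UV light out) turn the spring-loaded dial on the top clockwise, past its first two clicks to the third, where the lamp stays lit only as long as the dial is held. Keep it turned there for at least two seconds and finish still gripping it against its spring, the meter still in place and all the other things left where they are.

Things in the scene. Friction and masses are not known exactly. Their poses are not given: they have to be found in the camera images.
- steriliser: white UV tool steriliser, a box 180 deep (x) x 320 wide (y), its flat top 128 mm above the table; window door with a bar handle on its front (-x). Fixed to the table. Origin: centre of its underside. On its top are the slot (left half, +y) and the dial (right half, -y); a small round pot also stands there, behind the middle.
- test_port (a point): the slot in the steriliser's top: centre of its mouth, on the upper face of a grey frame 44 x 72 mm (x, y) that stands 8 mm above the top, so 136 mm above the table. The slot is 9 mm wide (x) and 34 mm long (y), its edges bevelled by 3 mm, straight down, open below. Its axes are the steriliser's: z up, x to the back.
- uv_meter: hand-held UV meter, grey body 26 thick (x) x 58 wide (y) x 70 mm high with a small screen on its -x face, and below the body a flat metal sensor blade 5 thick (x) x 30 wide (y) x 42 mm long, tapered to 3 x 24 at its tip. Mass 0.11 to 0.22 kg. Stands in its stand, blade down, z up. Origin: middle of the shoulder (the body's flat underside, where the blade begins). Either way round fits the slot.
- blade_tip (a point): the lower end of the meter's blade, 42 mm below the shoulder
- meter_stand: black stand on a base 80 x 96 mm, 56 mm high, with a slot (9 x 34 mm) from above in which the meter's blade stands, the shoulder resting on its top. Fixed to the table, left or right in front of the steriliser. Origin: centre of its underside.
- dial_grip (a point): the black dial: this point lies on its upright axis, at the top of its grip, 31 mm above the steriliser's top. On a round skirt (54 mm across, 8 mm high) stands a bar 42 mm long (this point's x), 12 mm thick (y), 23 mm high, to be pinched across its thickness; a white line on it points to +x. The point turns with the dial. Four marks of growing size show home, first, second and third.
- test_dial (a joint): angle of the dial in rad: 0 at home (released), growing as it turns clockwise seen from above; clicks at 0.40 (first), 0.80 (second) and 1.20 (third), end stop at 1.26. Let go, it springs back home from anywhere (the clicks do not hold it). It resists with 0.07 to 0.36 N m, jumping up by 0.2 N m just past each click, easing towards the next.
- dye_bowl: black dye bowl with a short handle, 124 x 144 x 63 mm, loose, in front of the steriliser on the side where the stand is not; leave alone. Origin: centre of its underside
- cream_pot: round pot, 58 mm diameter, 37 mm high, loose on the steriliser's top between slot and dial, towards the back; leave alone. Origin: centre of its underside
- developer_bottle: slender bottle with a pointed nozzle, 36 mm diameter, 126 mm high, loose on the table; leave alone. Origin: centre of its underside
- nail_polish: small bottle with a tall cap, 31 mm diameter, 79 mm high, loose on the table; leave alone. Origin: centre of its underside
- perm_rod: perm rod, 22 x 72 x 22 mm, waisted, lying loose near the front edge; leave alone. Origin: centre of its underside
- hair_clip: black hair clip, 12 x 96 x 25 mm, lying loose near the front edge; leave alone. Origin: centre of its underside
Things that resemble listed ones, but are neither listed nor needed, are in the scene too. What is shaped like the uv_meter but blue is not meant.

How it is judged:
By the outcome, as a careful person would: the job done as asked, in the order asked, and still so for the second after the job is handed in, while the arm keeps its last pose, push and grip.
It also fails if it takes over 58 s, if anything falls off the work surface, if the arm or the gripper's body presses on something with over 40 N, if the wrist force passes 120 N, or if a joint passes its speed limit or range.

## Working session

There is one attempt and no reset: what is moved stays moved. The work goes in short steps, Python scripts to look and compute and a tool call to move; the robot and the scene stay as the last step left them, time stands still between calls to the robot, and variables do not carry over. Pictures are saved under pics/ and viewed, at most 10 in all, crops included, and the job is handed in when it is done.

Besides the shell and the picture viewer there is one more tool, called after "Request:" by a JSON object that holds its "name" and its "arguments". step_arm: Moves the arm, as the interface text tells. Its arguments: {"type":"object","properties":{"steps":{"type":"array","items":{"type":"array","items":{"type":"number"}}}},"required":["steps"]}

```bash
mkdir -p pics
python3 - <<'E'
from bench import *
import cv2,numpy as np
s=sense();print(s['clock'],s['ee_pos'],np.round(s['tool_rot'],3).tolist(),s['force'],s['grip_width'])
ims=[]
for c in ["scene","side"]:
    p,d=get_image(c);cv2.imwrite(f'pics/{c}0.png',p[:,:,::-1])
    for t in ["uv_meter","meter_stand","test_port","dial_grip","steriliser","blade_tip","cream_pot","dye_bowl","developer_bottle","nail_polish"]:
        r=pinpoint(c,t)
        print(c,t,[(np.round(a['point'],3).tolist(),round(a['score'],2)) for a in r[:3]])
print({k:np.round(v,3).tolist() for k,v in calibration("wrist").items()})
print(sense()['clock'])
E
```

```text
0.0 [5.24605701e-01 8.77652173e-05 2.30619639e-01] [[-0.0, 1.0, -0.002], [1.0, 0.0, 0.0], [0.0, -0.002, -1.0]] [-0.04579236  0.46022142  0.33618332] 0.0850612869227947
scene uv_meter [([0.464, 0.322, 0.057], 0.93), ([0.589, 0.239, 0.043], 0.79)]
scene meter_stand [([0.464, 0.325, -0.001], 0.91)]
scene test_port [([0.527, 0.088, 0.131], 0.61)]
scene dial_grip []
scene steriliser [([0.579, -0.286, -0.005], 0.7), ([0.53, 0.006, 0.002], 0.67)]
scene blade_tip [([0.583, 0.24, 0.003], 0.75)]
scene cream_pot [([0.576, -0.0, 0.126], 0.56)]
scene dye_bowl [([0.459, -0.326, 0.003], 0.77)]
scene developer_bottle [([0.632, 0.324, 0.0], 0.78), ([0.584, -0.284, 0.0], 0.51)]
scene nail_polish [([0.576, -0.281, -0.0], 0.68), ([0.632, 0.322, -0.0], 0.31)]
side uv_meter [([0.584, 0.241, 0.044], 0.66), ([0.465, 0.318, 0.056], 0.58), ([0.462, 0.317, 0.0], 0.24)]
side meter_stand [([0.464, 0.319, 0.002], 0.44)]
side test_port [([0.528, 0.086, 0.136], 0.57), ([0.464, 0.323, 0.016], 0.46)]
side dial_grip [([0.539, -0.073, 0.156], 0.53)]
side steriliser []
side blade_tip [([0.461, 0.321, 0.012], 0.54)]
side cream_pot [([0.576, 0.002, 0.126], 0.69)]
side dye_bowl [([0.461, -0.333, -0.001], 0.88)]
side developer_bottle [([0.632, 0.325, -0.002], 0.42)]
side nail_polish [([0.465, 0.322, 0.012], 0.7), ([0.584, -0.287, 0.002], 0.69)]
{'mtx': [[292.786, 0.0, 255.668], [0.0, 292.786, 190.977], [0.0, 0.0, 1.0]], 'T_tool_cam': [[0.0, -0.96, -0.281, 0.073], [1.0, 0.0, 0.0, -0.0], [0.0, -0.281, 0.96, -0.142], [0.0, 0.0, 0.0, 1.0]]}
1.1
```

```bash
cd pics; python3 -c "
import cv2,numpy as np
a=cv2.imread('scene0.png');b=cv2.imread('side0.png')
cv2.imwrite('both.png',cv2.resize(np.vstack([a,b])[:, :],(800,1200))[:600]);cv2.imwrite('b2.png',cv2.resize(b,(800,600)))"
```

```text
(no output)
```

View pics/both.png

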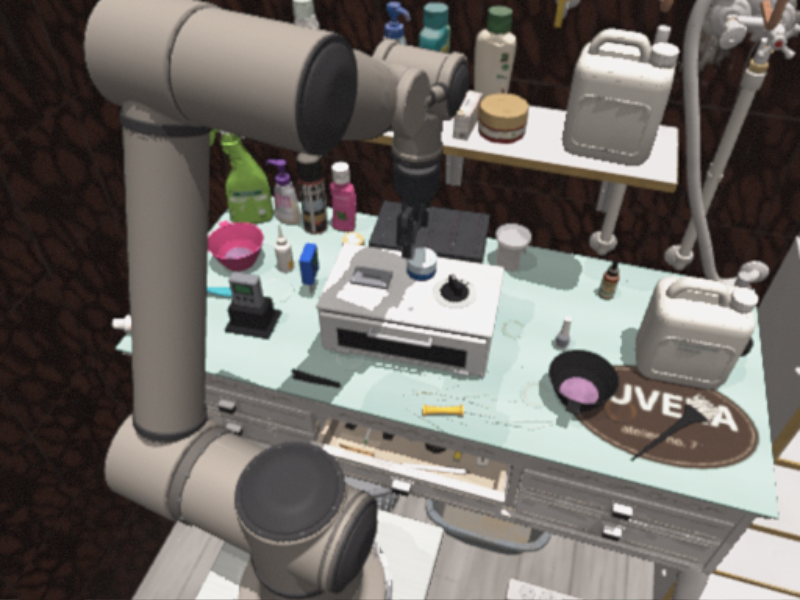

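View pics/b2.png

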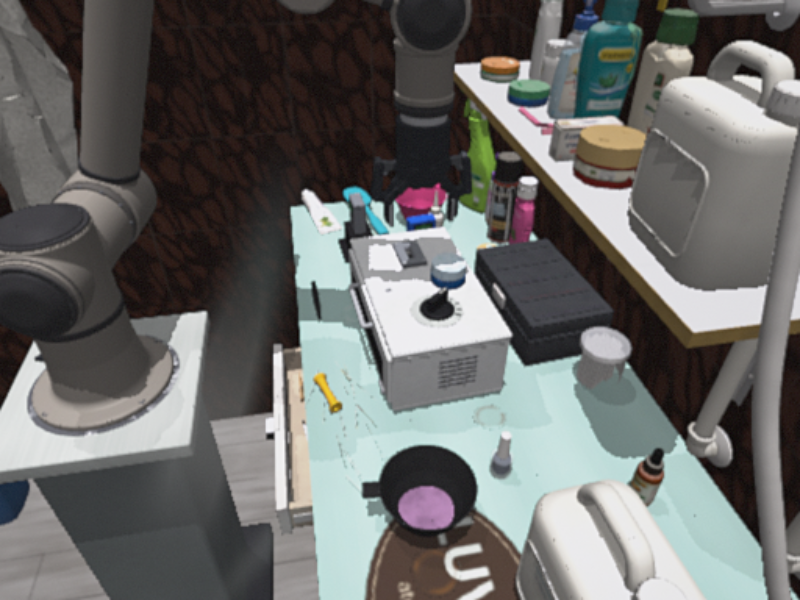

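```bash
cat > h.py <<'E'
from bench import *
import cv2,numpy as np
def snap(name):
    s=sense();p,d=get_image("wrist");cv2.imwrite(f'pics/{name}.png',p[:,:,::-1])
    c=calibration("wrist");T=np.eye(4);T[:3,:3]=s['tool_rot'];T[:3,3]=s['ee_pos']
    M=T@c['T_tool_cam'];v,u=np.mgrid[:384,:512];K=c['mtx']
    P=np.stack([(u-K[0,2])/K[0,0]*d,(v-K[1,2])/K[1,1]*d,d,np.ones_like(d)],-1)@M.T
    P=P[...,:3];P[d==0]=np.nan
    np.save(f'pics/{name}.npy',P);return p,P
def pp(*ts,cam="wrist",f=pinpoint):
    for t in ts: print(t,[(np.round(a['point'],4).tolist(),round(a['score'],2)) for a in f(cam,t)[:3]])
E
python3 - <<'E'
from h import *
p,P=snap('w0');pp("test_port","dial_grip","cream_pot","uv_meter")
cv2.imwrite('pics/w0b.png',cv2.resize(p[:,:,::-1],(800,600),interpolation=cv2.INTER_CUBIC))
z=P[...,2]
# steriliser top: rectangle fit
m=(abs(z-.128)<.004)&(P[...,0]<.75)
print(m.sum());pts=P[m][:,:2].astype(np.float32);print(cv2.minAreaRect(pts),pts.min(0),pts.max(0))
f=(abs(z-.136)<.003)&(np.hypot(P[...,0]-.527,P[...,1]-.087)<.05)
pts=P[f][:,:2].astype(np.float32);print(f.sum(),cv2.minAreaRect(pts))
b=(z>.150)&(z<.166)&(np.hypot(P[...,0]-.539,P[...,1]+.073)<.035)
pts=P[b].astype(np.float32);print(len(pts),cv2.minAreaRect(pts[:,:2]) if len(pts) else 0, np.median(pts,0))
E
```

```text
test_port [([0.5273, 0.0867, 0.1383], 0.77)]
dial_grip [([0.539, -0.0741, 0.1579], 0.6), ([0.3564, -0.1025, 0.0016], 0.39)]
cream_pot [([0.574, 0.0014, 0.1302], 0.9)]
uv_meter []
55688
((0.5324283242225647, -1.3127923011779785e-05), (0.18397681415081024, 0.3071281909942627), 3.915468215942383) [ 0.43052042 -0.15924072] [0.6279753  0.14750047]
5094 ((0.5264350771903992, 0.08678720891475677), (0.0440240353345871, 0.07222102582454681), 3.8488306999206543)Traceback (most recent call last):
  File "<stdin>", line 11, in <module>
cv2.error: OpenCV(4.12.0) /io/opencv/modules/imgproc/src/convhull.cpp:143: error: (-215:Assertion failed) total >= 0 && (depth == CV_32F || depth == CV_32S) in function 'convexHull'
```

View pics/w0b.png

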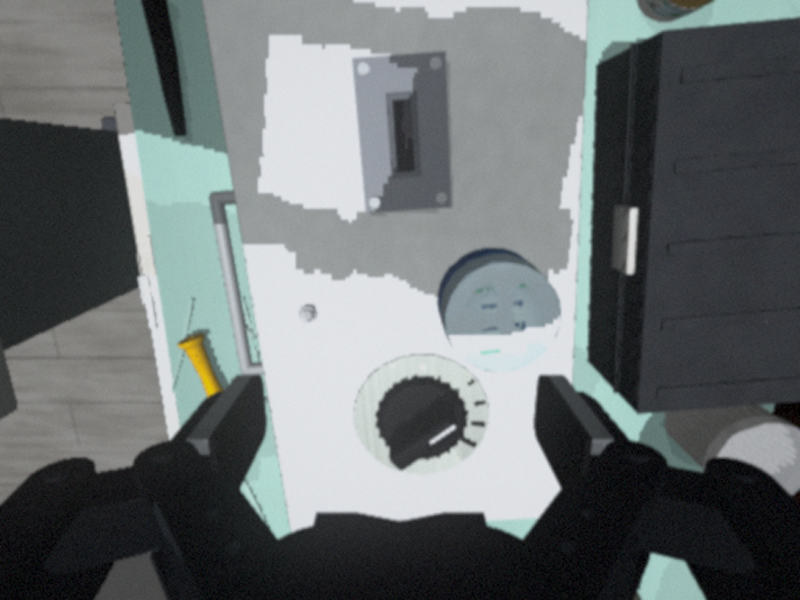

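Request:
{"name": "step_arm", "arguments": {"steps": [[1,-0.24,-0.2,0,-1],[1,-0.24,-0.2,0,-1],[1,-0.24,-0.2,0,-1],[1,-0.24,-0.2,0,-1],[1,-0.24,-0.2,0,-1],[1,-0.24,-0.2,0,-1],[1,-0.24,0,0,-1],[1,-0.24,0,0,-1],[1,-0.24,0,0,-1],[1,-0.24,0,0,-1]]}}

```text
clock: 2.18
ee_pos: [0.4646, 0.2512, 0.2614]
tool_rot: [[-0.0, 1.0, 0.0], [1.0, 0.0, 0.0], [0.0, 0.0, -1.0]]
force: [0.7, 0.9, -0.4]
grip_width: 0.0854
gripper_force: 0.0
```

Run:
```python
from h import *
p,P=snap('w1');pp("uv_meter","meter_stand","blade_tip")
cv2.imwrite('pics/w1b.png',p[:,:,::-1])
z=P[...,2]
n=np.hypot(P[...,0]-.464,P[...,1]-.321)<.07
print(np.histogram(z[n],bins=np.arange(-.01,.16,.01)))
for lo,hi in [(.045,.062),(.12,.132),(.1,.14)]:
    pts=P[n&(z>lo)&(z<hi)].astype(np.float32)
    if len(pts)>5: print(lo,len(pts),cv2.minAreaRect(pts[:,:2]),np.median(pts,0))
```

```text
uv_meter [([0.4618, 0.3186, 0.057], 0.9), ([0.58, 0.2879, 0.014], 0.59)]
meter_stand [([0.4634, 0.3192, 0.0023], 0.8)]
blade_tip []
(array([3455, 2605,   16,    0,    0,    0, 1211,    0,    0,    0,    0,
          0,   45, 1766,    0,    0]), array([-0.01,  0.  ,  0.01,  0.02,  0.03,  0.04,  0.05,  0.06,  0.07,
        0.08,  0.09,  0.1 ,  0.11,  0.12,  0.13,  0.14,  0.15]))Traceback (most recent call last):
  File "<stdin>", line 9, in <module>
cv2.error: OpenCV(4.12.0) /io/opencv/modules/imgproc/src/convhull.cpp:143: error: (-215:Assertion failed) total >= 0 && (depth == CV_32F || depth == CV_32S) in function 'convexHull'
```

View pics/w1b.png

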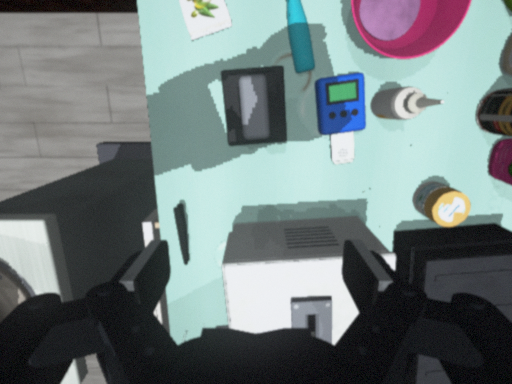

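Run:
```python
import numpy as np,cv2
def fit(n,c,r,lo,hi):
    P=np.load(f'pics/{n}.npy');z=P[...,2]
    m=(np.hypot(P[...,0]-c[0],P[...,1]-c[1])<r)&(z>lo)&(z<hi)
    k=np.uint8(m);
    pts=P[m].astype(np.float32)
    print(lo,len(pts),cv2.minAreaRect(np.ascontiguousarray(pts[:,:2])) if len(pts)>5 else 0,np.median(pts,0) if len(pts) else 0)
    if len(pts)>5:
        q=pts[:,:2]-pts[:,:2].mean(0);w,v=np.linalg.eigh(q.T@q);print('mean',pts.mean(0),'minor axis deg',np.degrees(np.arctan2(v[1,0],v[0,0])))
fit('w1',(.463,.32),.06,.05,.062);fit('w1',(.463,.32),.06,.12,.135)
fit('w0',(.539,-.073),.035,.150,.168)
fit('w0',(.539,-.073),.035,.131,.14)
```

```text
0.05 1211 ((0.4625468850135803, 0.32236772775650024), (0.049960657954216, 0.0769464373588562), 4.350930690765381) [0.4718492  0.32616544 0.05535246]
mean [0.4635155  0.32468465 0.05521865] minor axis deg -175.89513
0.12 1766 ((0.46250802278518677, 0.3221573829650879), (0.02632443979382515, 0.05793015658855438), 4.8218994140625) [0.4627899  0.32307306 0.12512553]
mean [0.46258873 0.32302567 0.12487762] minor axis deg -175.4423
0.15 776 ((0.5373038053512573, -0.07213618606328964), (0.04168867692351341, 0.012336859479546547), 38.18687438964844) [ 0.5371835  -0.07009285  0.15829943]
mean [ 0.5372812  -0.07021272  0.1572202 ] minor axis deg -52.181183
0.131 1431 ((0.5381007194519043, -0.07102195918560028), (0.05122356489300728, 0.054799634963274), 67.71104431152344) [ 0.5341172  -0.06236736  0.13519655]
mean [ 0.5354906  -0.06467205  0.13507776] minor axis deg -95.888855
```

Request:
{"name": "step_arm", "arguments": {"steps": [[1,-0.08,0,0,-1],[1,0,0,0,-1],[0.84,0,0,0,-1],[0,0,0.5,-0.77,-1],[0,0,1,0,-1],[0,0,1,0,-1],[0,0,1,0,-1],[0,0,1,0,-1],[0,0,1,0,-1],[0,0,0.5,0,-1]]}}

```text
clock: 3.22
ee_pos: [0.4623, 0.3189, 0.1083]
tool_rot: [[-0.079, 0.997, -0.004], [0.997, 0.079, -0.002], [-0.002, -0.004, -1.0]]
force: [-0.3, -0.5, -0.7]
grip_width: 0.0853
gripper_force: 0.0
```

Request:
{"name": "step_arm", "arguments": {"steps": [[0,0,0.6,0,-1],[0,0,0.66,0,-1],[0,0,0,0,-1]]}}

```text
clock: 3.47
ee_pos: [0.462, 0.3188, 0.0769]
tool_rot: [[-0.079, 0.997, -0.005], [0.997, 0.079, -0.003], [-0.003, -0.005, -1.0]]
force: [0.2, -0.1, -0.2]
grip_width: 0.0852
gripper_force: 0.0
```

Request:
{"name": "step_arm", "arguments": {"steps": [[0.13,0.02,0,0,-1],[0,0,0,0,0.3],[0,0,0,0,1],[0,0,0,0,1],[0,0,0,0,1],[0,0,0,0,1],[0,0,0,0,1],[0,0,0,0,1],[0,0,0,0,1],[0,0,0,0,1]]}}

```text
clock: 4.3
ee_pos: [0.4634, 0.3244, 0.0804]
tool_rot: [[-0.081, 0.997, 0.001], [0.997, 0.081, 0.0], [0.0, 0.001, -1.0]]
force: [-0.6, -0.8, 6.4]
grip_width: 0.0253
gripper_force: 59.4
```

Request:
{"name": "step_arm", "arguments": {"steps": [[0,0,-0.3,0,1],[0,0,-0.6,0,1],[0,0,-0.8,0,1],[0,0,-0.8,0,1],[0,0,-0.8,0,1],[0,0,-0.8,0,1],[0,0,-0.8,0,1],[0,0,-0.8,0,1],[0,0,-0.4,0,1],[0,0,0,0,1]]}}

```text
clock: 5.13
ee_pos: [0.4641, 0.3248, 0.2346]
tool_rot: [[-0.081, 0.997, 0.004], [0.997, 0.081, 0.002], [0.002, 0.004, -1.0]]
force: [0.5, 0.9, -1.2]
grip_width: 0.0256
gripper_force: 59.0
```

Request:
{"name": "step_arm", "arguments": {"steps": [[-0.96,0.174,0,0,1],[-0.96,0.174,0,0,1],[-0.96,0.174,0,0,1],[-0.96,0.174,0,0,1],[-0.96,0.174,0,0,1],[-0.96,0.174,0,0,1],[-0.96,0.174,0,0,1],[-0.96,0.174,0,0,1],[-0.96,0.174,0,0,1],[-0.96,0.174,0,0,1]]}}

```text
clock: 5.97
ee_pos: [0.5254, 0.0874, 0.2307]
tool_rot: [[-0.081, 0.997, -0.003], [0.997, 0.081, -0.0], [0.0, -0.003, -1.0]]
force: [0.9, -0.5, -1.8]
grip_width: 0.0254
gripper_force: 59.0
```

Request:
{"name": "step_arm", "arguments": {"steps": [[0,0,0,0.1,1],[0,0,0,0,1],[0,0,0,0,1]]}}

```text
clock: 6.22
ee_pos: [0.5253, 0.0888, 0.2312]
tool_rot: [[-0.07, 0.998, -0.002], [0.998, 0.07, 0.0], [0.0, -0.002, -1.0]]
force: [0.2, 0.1, -0.8]
grip_width: 0.0253
gripper_force: 59.0
```

Run:
```python
from h import *
p,P=snap('w2');pp("test_port","uv_meter","blade_tip")
s=sense();print(s['ee_pos'],s['force'],np.degrees(np.arctan2(s['tool_rot'][1][1],s['tool_rot'][0][1])))
for c in("scene","side"):
    q,d=get_image(c);cv2.imwrite(f'pics/{c}2.png',q[:,:,::-1]);print(c);pp("uv_meter","blade_tip","test_port",cam=c)
# tool frame cloud
R=np.array(s['tool_rot']);Q=(P-s['ee_pos'])@R
m=(abs(Q[...,0])<.045)&(abs(Q[...,1])<.02)&(Q[...,2]>-.06)&(Q[...,2]<.03)
print(m.sum());
z=Q[...,2]
for lo in np.arange(-.06,.03,.01):
    k=m&(z>lo)&(z<=lo+.01)
    if k.sum()>10:a=Q[k];print(round(lo,3),k.sum(),np.round(np.percentile(a,[2,50,98],axis=0),4).tolist())
b=np.hstack([p[:,:,::-1],cv2.imread('pics/side2.png')]);cv2.imwrite('pics/c2.png',cv2.resize(b,(800,300)))
```

```text
test_port [([0.5257, 0.0832, 0.1377], 0.71)]
uv_meter [([0.5258, 0.0833, 0.211], 0.7), ([0.3576, 0.1421, 0.0006], 0.6)]
blade_tip [([0.5828, 0.2496, 0.0111], 0.95)]
[0.52562362 0.08948032 0.23210268] [ 0.11700825  0.92825505 -1.52120915] 4.10445820065372
scene
uv_meter [([0.5259, 0.0872, 0.2054], 0.88), ([0.5782, 0.2863, 0.0128], 0.64), ([0.5322, 0.0059, 0.0011], 0.4)]
blade_tip [([0.524, 0.0836, 0.1639], 0.93), ([0.5834, 0.2477, 0.0135], 0.56)]
test_port [([0.5271, 0.0867, 0.1347], 0.6)]
side
uv_meter [([0.5269, 0.0826, 0.2081], 0.89), ([0.5781, 0.29, 0.0125], 0.41)]
blade_tip [([0.526, 0.0851, 0.166], 0.66)]
test_port [([0.5314, 0.0861, 0.1342], 0.72), ([0.5376, -0.0751, 0.1566], 0.31)]
10786
-0.06 480 [[0.0116, -0.0197, -0.0573], [0.0125, 0.013, -0.0537], [0.0132, 0.0197, -0.0501]]
-0.05 6710 [[-0.0138, -0.017, -0.0477], [0.0086, -0.0003, -0.0439], [0.025, 0.017, -0.0405]]
-0.04 1455 [[-0.0141, -0.0186, -0.0399], [0.0129, -0.0007, -0.0365], [0.0262, 0.0176, -0.0304]]
-0.03 690 [[0.011, -0.0192, -0.0299], [0.0255, -0.0003, -0.0252], [0.0263, 0.0182, -0.0202]]
-0.02 544 [[0.011, -0.0192, -0.0198], [0.0256, -0.0007, -0.0152], [0.0263, 0.0182, -0.0102]]
-0.01 422 [[0.0112, -0.0191, -0.0098], [0.0257, -0.0008, -0.0055], [0.0263, 0.0181, -0.0004]]
0.0 259 [[0.0224, -0.0126, 0.0002], [0.0259, -0.0008, 0.0047], [0.0263, 0.011, 0.0098]]
0.01 218 [[0.0222, -0.0128, 0.0104], [0.0259, -0.0014, 0.0151], [0.0263, 0.0108, 0.0197]]
```

View pics/c2.png

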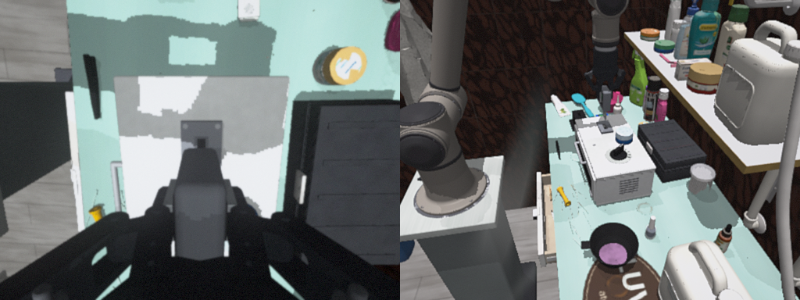

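Run:
```python
import numpy as np,cv2
P=np.load('pics/w2.npy');z=P[...,2]
m=(np.hypot(P[...,0]-.5265,P[...,1]-.0868)<.05)&(abs(z-.136)<.004)
a=P[m];print(m.sum(),np.median(a[:,2]))
th=np.radians(4);R=np.array([[np.cos(th),-np.sin(th)],[np.sin(th),np.cos(th)]])
q=(a[:,:2]-[.5265,.0868])@R   # local
for lo in np.arange(-.02,.04,.005):
    k=(q[:,1]>lo)&(q[:,1]<lo+.005)
    if k.sum()>5: print(round(lo,3),k.sum(),np.percentile(q[k,0],[0,1,99,100]).round(4))
print(np.percentile(q[:,1],[99,100]))
t=P[(np.hypot(P[...,0]-.525,P[...,1]-.0868)<.05)&(z>.265)&(z<.285)]
zz=np.median(t[:,2]);print(zz);qt=((t[:,:2]-[.5265,.0868])@R)
k=(abs(t[:,2]-.2765)<.004)&(abs(qt[:,0])<.022);print(np.percentile(qt[k],[1,50,99],axis=0).round(4))
kk=k&(qt[:,1]>.012);print(np.percentile(qt[kk],[0,2,50,98,100],axis=0).round(4))
```

```text
1840 0.1354893015626667
-0.015 8 [0.0204 0.0204 0.0213 0.0213]
-0.01 14 [0.0194 0.0194 0.0213 0.0213]
-0.005 29 [-0.0217 -0.0217  0.0217  0.0219]
0.0 58 [-0.0216 -0.0216  0.0219  0.0219]
0.005 174 [-0.0214 -0.0214  0.0217  0.0218]
0.01 239 [-0.0221 -0.0214  0.0216  0.0217]
0.015 280 [-0.0221 -0.022   0.0214  0.0215]
0.02 310 [-0.0219 -0.0219  0.0212  0.0214]
0.025 316 [-0.0219 -0.0217  0.0211  0.0219]
0.03 327 [-0.0218 -0.0216  0.0218  0.0219]
0.035 83 [-0.0218 -0.0217  0.0216  0.0218]
[0.03593392 0.03606598]
0.27618087433172656
[[-0.0202 -0.0117]
 [-0.001   0.0114]
 [ 0.02    0.028 ]]
[[-0.022   0.012 ]
 [-0.0202  0.0124]
 [-0.001   0.0194]
 [ 0.0201  0.028 ]
 [ 0.022   0.0291]]
```

Request:
{"name": "step_arm", "arguments": {"steps": [[0.02,0.05,0.4,0,1],[0,0,0.4,0,1],[0,0,0.3,0,1],[0,0,0.2,0,1],[0,0,0.2,0,1],[0,0,0,0,1]]}}

```text
clock: 7.32
ee_pos: [0.5265, 0.0891, 0.1934]
tool_rot: [[-0.07, 0.998, -0.002], [0.998, 0.07, -0.0], [0.0, -0.002, -1.0]]
force: [0.2, -0.3, -2.2]
grip_width: 0.0254
gripper_force: 59.0
```

Request:
{"name": "step_arm", "arguments": {"steps": [[0,0,0.3,0,1],[0,0,0.3,0,1],[0,0,0.2,0,1],[0,0,0.2,0,1],[0,0,0.1,0,1],[0,0,0,0,1]]}}

```text
clock: 7.82
ee_pos: [0.5268, 0.0892, 0.1666]
tool_rot: [[-0.07, 0.998, -0.001], [0.998, 0.07, -0.0], [0.0, -0.001, -1.0]]
force: [-1.1, -0.9, -2.5]
grip_width: 0.0255
gripper_force: 59.0
```

Request:
{"name": "step_arm", "arguments": {"steps": [[0,0,0.1,0,1],[0,0,0.1,0,1],[0,0,0.06,0,1],[0,0,0,0,1]]}}

```text
clock: 8.15
ee_pos: [0.5271, 0.0892, 0.1606]
tool_rot: [[-0.07, 0.998, -0.0], [0.998, 0.07, -0.0], [0.0, -0.0, -1.0]]
force: [-0.5, -0.2, -2.5]
grip_width: 0.0256
gripper_force: 59.1
```

Request:
{"name": "step_arm", "arguments": {"steps": [[0,0,0.05,0,1],[0,0,0.05,0,1],[0,0,0,0,1]]}}

```text
clock: 8.4
ee_pos: [0.5273, 0.0892, 0.1604]
tool_rot: [[-0.07, 0.998, 0.002], [0.998, 0.07, -0.0], [-0.0, 0.002, -1.0]]
force: [-5.0, -0.9, 12.2]
grip_width: 0.0254
gripper_force: 60.9
```

Request:
{"name": "step_arm", "arguments": {"steps": [[0,0,-0.04,0,1],[0,0,0,0,-1],[0,0,0,0,-1],[0,0,0,0,-1],[0,0,0,0,-1],[0,0,0,0,-1]]}}

```text
clock: 8.9
ee_pos: [0.5272, 0.0892, 0.1591]
tool_rot: [[-0.07, 0.998, -0.0], [0.998, 0.07, -0.0], [0.0, -0.0, -1.0]]
force: [-0.6, 1.1, -0.6]
grip_width: 0.0837
gripper_force: 0.0
```

Request:
{"name": "step_arm", "arguments": {"steps": [[0,0,-0.6,0,-1],[0,0,-1,0,-1],[0,0,-1,0,-1],[0,0,-1,0,-1],[0,0,0,0,-1]]}}

```text
clock: 9.32
ee_pos: [0.5294, 0.0893, 0.2543]
tool_rot: [[-0.07, 0.997, 0.009], [0.998, 0.07, 0.0], [-0.0, 0.009, -1.0]]
force: [0.8, -0.7, 1.0]
grip_width: 0.0858
gripper_force: 0.0
```

Run:
```python
from h import *
p,P=snap('w3');pp("uv_meter");s=sense();print(s['ee_pos'],s['qpos'],s['grip_width'])
z=P[...,2];m=(np.hypot(P[...,0]-.5265,P[...,1]-.0868)<.04)&(z>.19)&(z<.22)
a=P[m];print(m.sum(),np.percentile(a[:,2],[2,50,98]),cv2.minAreaRect(np.ascontiguousarray(a[:,:2].astype(np.float32))))
A=np.c_[a[:,:2]-a[:,:2].mean(0),np.ones(len(a))];print('tilt',np.linalg.lstsq(A,a[:,2],rcond=None)[0])
for c in("scene","side"):
    get_image(c);pp("uv_meter","dial_grip",cam=c)
cv2.imwrite('pics/w3b.png',p[:,:,::-1])
```

```text
uv_meter [([0.5271, 0.0844, 0.1334], 0.83)]
[0.52750689 0.08920017 0.24994951] [ 2.42127014e-02  3.45329309e-01  1.46649606e+00  9.54709692e-06
  1.32774937e+00 -4.59950205e-02] 0.08517583437311137
2894 [0.1952479  0.20501635 0.2065976 ] ((0.5266329646110535, 0.08749441057443619), (0.02703823335468769, 0.05711135268211365), 3.944697141647339)
tilt [ 0.03762999 -0.0397946   0.2043068 ]
uv_meter [([0.5294, 0.0874, 0.1415], 0.74), ([0.5788, 0.2847, 0.014], 0.66)]
dial_grip [([0.5398, -0.074, 0.1616], 0.79)]
uv_meter [([0.5287, 0.0835, 0.1347], 0.85)]
dial_grip [([0.5362, -0.0735, 0.1557], 0.85)]
```

View pics/w3b.png

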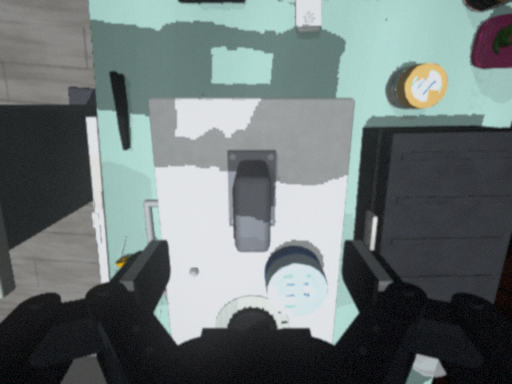

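Request:
{"name": "step_arm", "arguments": {"steps": [[-0.9,0,0,0,-0.3],[-0.93,0,0,0,-0.3],[-0.93,0,0,0,-0.3],[-0.93,0,0,0,-0.3],[-0.93,0,0,0,-0.3],[-0.93,0,0,0,-0.3],[-0.93,-0.04,0,0,-0.3],[0,0,0,0,-0.3]]}}

```text
clock: 10.38
ee_pos: [0.5375, -0.0761, 0.2486]
tool_rot: [[-0.067, 0.998, -0.001], [0.998, 0.067, -0.001], [-0.001, -0.001, -1.0]]
force: [1.1, 0.8, 0.0]
grip_width: 0.0557
gripper_force: 0.0
```

Request:
{"name": "step_arm", "arguments": {"steps": [[0,0,0,0.93,-0.3],[0,0,0,0.93,-0.3],[0,0,0,0.93,-0.3],[0,0,0,0.93,-0.3],[0,0,0,0.93,-0.3],[0,0,0,0.93,-0.3],[0,0,0,0.93,-0.3],[0,0,0,0.93,-0.3],[0,0,0,0.93,-0.3],[0,0,0,0.95,-0.3]]}}

```text
clock: 11.22
ee_pos: [0.5373, -0.0719, 0.2488]
tool_rot: [[0.79, 0.613, -0.001], [0.613, -0.79, 0.0], [-0.0, -0.001, -1.0]]
force: [0.0, -0.0, -0.3]
grip_width: 0.0556
gripper_force: 0.0
```

Run:
```python
from h import *
get_image("wrist")
p,P=snap('w4');pp("dial_grip");s=sense();R=np.array(s['tool_rot']);print(s['clock'],s['ee_pos'],np.degrees(np.arctan2(R[1,1],R[0,1])),s['grip_width'])
z=P[...,2];m=(np.hypot(P[...,0]-.5378,P[...,1]+.0725)<.03)&(z>.150)&(z<.166)
a=P[m];print(m.sum(),cv2.minAreaRect(np.ascontiguousarray(a[:,:2].astype(np.float32))),np.median(a[:,2]))
Q=(a-s['ee_pos'])@R;print('tool',np.percentile(Q,[2,50,98],axis=0).round(4))
```

```text
dial_grip [([0.5353, -0.0711, 0.1548], 0.91)]
11.3667 [ 0.5373926  -0.07202875  0.24895543] -51.73739656958878 0.05555792369545775
689 ((0.5380457639694214, -0.07255340367555618), (0.041496723890304565, 0.011777118779718876), 37.817970275878906) 0.15870388260914814
tool [[-0.0193 -0.0048  0.0885]
 [ 0.002   0.001   0.0903]
 [ 0.0205  0.0067  0.095 ]]
```

Request:
{"name": "step_arm", "arguments": {"steps": [[0,0.03,1,0.07,-0.3],[0,0,1,0,-0.3],[0,0,1,0,-0.3],[0,0,0.7,0,-0.3],[0,0,0.4,0,-0.3],[0,0,0.2,0,-0.3],[0,0,0,0,-0.3]]}}

```text
clock: 11.95
ee_pos: [0.5378, -0.0729, 0.1412]
tool_rot: [[0.791, 0.612, -0.001], [0.612, -0.791, 0.0], [-0.001, -0.001, -1.0]]
force: [0.3, -0.6, 0.3]
grip_width: 0.0554
gripper_force: 0.0
```

Request:
{"name": "step_arm", "arguments": {"steps": [[0,0,0.06,0,-0.3],[0,0,0,0,0.3],[0,0,0,0,1],[0,0,0,0,1],[0,0,0,0,1],[0,0,0,0,1],[0,0,0,0,1],[0,0,0,0,1]]}}

```text
clock: 12.62
ee_pos: [0.5387, -0.0736, 0.1412]
tool_rot: [[0.791, 0.611, 0.002], [0.611, -0.791, -0.001], [0.001, 0.002, -1.0]]
force: [0.0, -2.6, 6.6]
grip_width: 0.0109
gripper_force: 61.4
```

Request:
{"name": "step_arm", "arguments": {"steps": [[0,0,0,0.8,1],[0,0,0,0.8,1],[0,0,0,0.8,1],[0,0,0,0.8,1],[0,0,0,0.8,1],[0,0,0,0,1]]}}

```text
clock: 13.12
ee_pos: [0.5389, -0.074, 0.1413]
tool_rot: [[0.973, 0.233, 0.003], [0.233, -0.973, -0.002], [0.002, 0.002, -1.0]]
force: [1.1, -4.0, 4.6]
grip_width: 0.0106
gripper_force: 61.4
```

Run:
```python
from h import *
s=sense();R=np.array(s['tool_rot']);print(s['ee_pos'],np.degrees(np.arctan2(R[1,1],R[0,1])),s['grip_width'],s['force'],s['ft_torque'])
```

```text
[ 0.53887193 -0.07399715  0.1412553 ] -76.55438904670812 0.010585606094809536 [ 1.14658224 -3.99014159  4.62831754] [-0.49242388 -0.1216723   0.32060506]
```

Request:
{"name": "step_arm", "arguments": {"steps": [[0,0,0,0.8,1],[0,0,0,0.8,1],[0,0,0,0.8,1],[0,0,0,0.8,1],[0,0,0,0.8,1],[0,0,0,0.8,1],[0,0,0,0.8,1],[0,0,0,0.8,1],[0,0,0,0.8,1],[0,0,0,0.4,1]]}}

```text
clock: 13.95
ee_pos: [0.5388, -0.0748, 0.1413]
tool_rot: [[0.847, -0.532, 0.003], [-0.532, -0.847, -0.003], [0.004, 0.001, -1.0]]
force: [0.6, -7.7, 5.5]
grip_width: 0.0105
gripper_force: 61.5
```

Request:
{"name": "step_arm", "arguments": {"steps": [[0,0,0,0,1],[0,0,0,0,1]]}}

```text
clock: 14.12
ee_pos: [0.5388, -0.0748, 0.1413]
tool_rot: [[0.849, -0.529, 0.002], [-0.529, -0.849, -0.003], [0.004, 0.001, -1.0]]
force: [-0.1, -7.4, 4.7]
grip_width: 0.0109
gripper_force: 61.3
```

Run:
```python
from h import *
s=sense();R=np.array(s['tool_rot']);print(s['ee_pos'],np.degrees(np.arctan2(R[1,1],R[0,1])),s['grip_width'],s['force'],s['ft_torque'],s['qpos'])
p,P=snap('w5')
q,d=get_image("scene");cv2.imwrite('pics/s5.png',cv2.resize(q[150:220,260:330,::-1],(400,400),interpolation=cv2.INTER_CUBIC))
q2,d=get_image("side");
cv2.imwrite('pics/c5.png',np.hstack([cv2.resize(p[150:384,100:412,::-1],(400,300)),cv2.resize(q2[120:240,200:360,::-1],(400,300))]))
```

```text
[ 0.53879738 -0.07483681  0.14127395] -121.90560981027444 0.01093435555644401 [-0.1345078  -7.44030169  4.67227611] [-1.09773426 -0.03217624  0.34964517] [-0.27753393  0.46214693  1.60360558 -0.00272642  1.07256495  1.85141663]
```

View pics/c5.png

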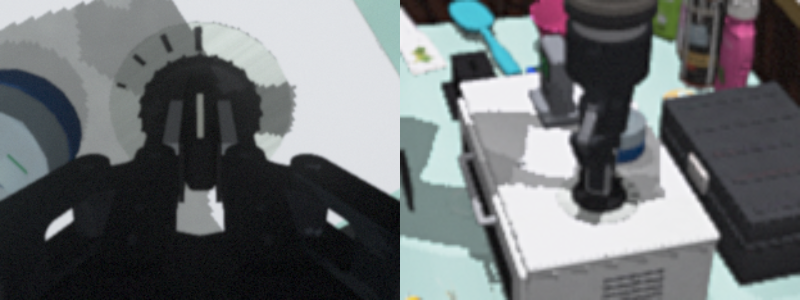

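Request:
{"name": "step_arm", "arguments": {"steps": [[0,0,0,0.15,1],[0,0,0,0.1,1],[0,0,0,0,1],[0,0,0,0,1]]}}

```text
clock: 14.6
ee_pos: [0.5388, -0.0749, 0.1413]
tool_rot: [[0.835, -0.55, 0.002], [-0.55, -0.835, -0.003], [0.004, 0.001, -1.0]]
force: [0.6, -8.5, 4.9]
grip_width: 0.0105
gripper_force: 61.4
```

Run:
```python
from h import *
s=sense();R=np.array(s['tool_rot']);print(np.degrees(np.arctan2(R[1,1],R[0,1])),s['force'],s['ft_torque'])
p,P=snap('w6');z=P[...,2]
# white line direction vs tool x
v,u=np.mgrid[:384,:512]
m=(p.min(-1)>120)&(abs(z-.158)<.005)&(np.hypot(P[...,0]-.538,P[...,1]+.0735)<.025)
a=P[m][:,:2];q=a-a.mean(0);w,V=np.linalg.eigh(q.T@q);print(m.sum(),np.degrees(np.arctan2(V[1,1],V[0,1])),a.mean(0))
```

```text
-123.39785604327216 [ 0.57160476 -8.46514532  4.91608974] [-1.15005072 -0.01121432  0.3697492 ]
53 146.92210206326538 [ 0.54869258 -0.08050999]
```

Request:
{"name": "step_arm", "arguments": {"steps": [[0,0,0,0,1],[0,0,0,0,1],[0,0,0,0,1],[0,0,0,0,1],[0,0,0,0,1],[0,0,0,0,1],[0,0,0,0,1],[0,0,0,0,1],[0,0,0,0,1],[0,0,0,0,1]]}}

```text
clock: 15.48
ee_pos: [0.5388, -0.0749, 0.1413]
tool_rot: [[0.835, -0.55, 0.002], [-0.55, -0.835, -0.003], [0.004, 0.001, -1.0]]
force: [-0.1, -8.0, 4.9]
grip_width: 0.0108
gripper_force: 61.4
```

Request:
{"name": "step_arm", "arguments": {"steps": [[0,0,0,0,1],[0,0,0,0,1],[0,0,0,0,1],[0,0,0,0,1],[0,0,0,0,1],[0,0,0,0,1],[0,0,0,0,1],[0,0,0,0,1],[0,0,0,0,1],[0,0,0,0,1]]}}

```text
clock: 16.32
ee_pos: [0.5388, -0.0749, 0.1413]
tool_rot: [[0.835, -0.55, 0.003], [-0.55, -0.835, -0.003], [0.004, 0.001, -1.0]]
force: [1.0, -7.2, 5.8]
grip_width: 0.0107
gripper_force: 61.4
```

Request:
{"name": "step_arm", "arguments": {"steps": [[0,0,0,0,1],[0,0,0,0,1],[0,0,0,0,1],[0,0,0,0,1],[0,0,0,0,1],[0,0,0,0,1],[0,0,0,0,1],[0,0,0,0,1],[0,0,0,0,1],[0,0,0,0,1]]}}

```text
clock: 17.15
ee_pos: [0.5388, -0.0749, 0.1413]
tool_rot: [[0.835, -0.55, 0.002], [-0.55, -0.835, -0.003], [0.004, 0.001, -1.0]]
force: [0.8, -8.4, 5.6]
grip_width: 0.0107
gripper_force: 61.3
```

Run:
```python
from h import *
p,P=snap('w7');z=P[...,2];s=sense();R=np.array(s['tool_rot'])
m=(p.min(-1)>120)&(abs(z-.158)<.005)&(np.hypot(P[...,0]-.538,P[...,1]+.0735)<.025)
a=P[m][:,:2];q=a-a.mean(0);w,V=np.linalg.eigh(q.T@q);print(s['clock'],m.sum(),np.degrees(np.arctan2(V[1,1],V[0,1])),np.degrees(np.arctan2(R[1,1],R[0,1])),s['ft_torque'],s['gripper_force'])
for c in("scene","side"):
    q,d=get_image(c);pp("uv_meter","cream_pot",cam=c);cv2.imwrite(f'pics/{c}7.png',q[:,:,::-1])
cv2.imwrite('pics/c7.png',np.hstack([cv2.resize(cv2.imread(f'pics/{c}7.png'),(400,300)) for c in("scene","side")]))
```

```text
17.2 54 146.67556669581813 -123.3900965516617 [-1.09221565 -0.03266123  0.32724136] 61.37163162231445
uv_meter [([0.5798, 0.2877, 0.012], 0.56)]
cream_pot [([0.572, -0.0004, 0.1259], 0.7)]
uv_meter [([0.5313, 0.0829, 0.1337], 0.75), ([0.5352, -0.0754, 0.1567], 0.65)]
cream_pot [([0.5748, 0.0022, 0.1257], 0.71)]
```

View pics/c7.png

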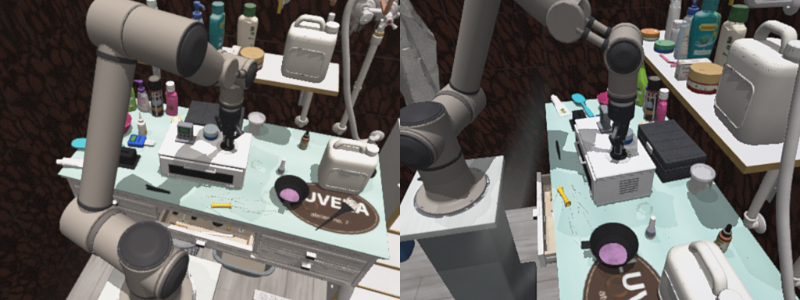

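```bash
python3 -c "
from bench import *
print(hand_in())"
```

```text
the job is handed in; nothing more can be done
None
```

The UV meter sits flat in the steriliser's slot and was let go before the dial was turned; the dial was then held past its third click (about 1.24 rad) for roughly 3 s and is still gripped. I handed the job in at about 17 s. The unlisted blue look-alike meter toppled early on, as far as I can tell not touched by the arm.

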